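Pack the pink container, then hold the bread bin open at the tape

TASK

Stand the spice jar and the cocoa tin upright in the long pink container, down on its floor beside the tea tin that is already in it, and leave the other things on the counter where they are. Then swing the bread bin's lid up until the black stud on its side is over the red tape on the brass quadrant. The lid falls shut by itself, so finish still holding it steady there with the gripper: I need both hands to put the packed container inside.

Things in the scene. Friction and masses are not known exactly. Their poses are not given: they have to be found in the camera images.
- spice_jar_mid (a point): Amber glass spice jar with a black screw cap, an upright cylinder 48 mm in diameter and 92 mm tall, about 160 g, standing on the counter; the point is its centre, half-way up (46 mm above its base), z along its axis.
- cocoa_tin_mid (a point): Blue and cream rectangular cocoa tin, upright, 50 mm along its x, 42 mm along its y, 96 mm tall, about 180 g, standing on the counter; the point is its centre, half-way up (48 mm above its base).
- pink_box: Long open pink plastic container, loose, 110 g: outside 63 mm along its x (68 over the rim's lips), 158 mm along its y, 50 mm high, walls and floor 3 mm (inside 57 x 152 mm). Origin at the centre of its underside. The tea tin stands in its +y end; the two things to be packed fit in one row along y in the rest, with about 10 mm to spare in all, and stick out above the rim.
- tea_tin_mid (a point): Round steel tea tin with a wooden lid, 50 mm in diameter and 80 mm tall, about 200 g, already standing upright in the +y end of the pink container; the point is its centre, half-way up.
- bread_lid: Flat wooden lid of the bread bin, 265 mm deep, 320 wide, 12 thick, 0.4 to 0.9 kg, closed at the start; it turns freely on a hinge along the bin's far top edge and falls shut when let go. Origin on the hinge line at mid-width, level with the lid's underside (135 mm above the counter); x in the lid from front edge to hinge, y along the hinge, z out of its upper face. Opening turns it about +y, up to 1.7 rad.
- lid_handle (a point): Mid-point of the lid's bar handle: a round steel bar 12 mm in diameter and 130 mm long, parallel to the hinge, on two posts (50 mm either side of this point), its axis 35 mm above the lid's top face. It lies 225 mm from the hinge along the lid (-x of the lid) and 47 mm above the lid's underside plane.
- lid_stud (a point): Black stud, 10 mm in diameter, on the lid's left (+y) side edge, 130 mm from the hinge line at the level of the lid's underside. As the lid swings it runs along the brass quadrant.
- tape_mark (a point): Middle of the strip of red tape, 14 mm wide, stuck round the brass quadrant (a fixed upright arc of 130 mm radius about the hinge, on the bin's left side). The point lies in the plane in which the stud swings, where the stud's centre must come; the lid is then open by 0.45 to 0.9 rad, differently each time.
- bread_bin: Cream-painted wooden bread bin, fixed, 260 mm deep along its x, 320 mm wide along its y, 135 mm high without the lid; the quadrant stands out 15 mm from its left side and rises to about 265 mm above the counter. Origin at the centre of its underside, its front faces -x.
- clear_box: Empty clear plastic container, 110 x 160 x 60 mm, a bystander; origin under its centre.
- pan_lid: Bronze-coloured pan lid, 190 mm in diameter, with a black knob up to 46 mm high, a bystander; origin under its centre.
- mortar: White ceramic mortar with its pestle in it, 112 mm in diameter, the pestle up to 115 mm high, a bystander; origin under its centre.
- chopstick0: Wooden chopstick, about 235 mm long and 7 mm thick, lying along its y, a bystander.
- chopstick1: The other chopstick of the pair, beside the first, a bystander.
There are look-alikes about, which are no part of the job. Leave any purple or turquoise look-alike of the part that bears spice_jar_mid alone.

How it is judged:
On the way, in this order (a step that is already met when the one before it is completed fails the run):
1. the spice jar and the cocoa tin stand upright on the floor of the pink container beside the tea tin, and the gripper has left them (x of spice_jar_mid in the frame of pink_box between -0.012 and 0.012 m and y of spice_jar_mid in the frame of pink_box between -0.06 and 0.06 m and z of spice_jar_mid in the frame of pink_box below 0.056 m and angle between each of spice_jar_mid, cocoa_tin_mid, tea_tin_mid's own z axis and vertical below 0.15 rad and x of cocoa_tin_mid in the frame of pink_box between -0.012 and 0.012 m and y of cocoa_tin_mid in the frame of pink_box between -0.06 and 0.06 m and z of cocoa_tin_mid in the frame of pink_box below 0.058 m and x of tea_tin_mid in the frame of pink_box between -0.012 and 0.012 m and y of tea_tin_mid in the frame of pink_box between -0.06 and 0.06 m and z of tea_tin_mid in the frame of pink_box below 0.05 m and height (world z) of pink_box below 0.008 m and angle between pink_box's own z axis and vertical below 0.1 rad and contact force between the fingers and spice_jar below 0.3 N and contact force between the fingers and cocoa_tin below 0.3 N), for 0.2 s.
2. the lid is held by the gripper with its stud over the red tape (distance between lid_stud and tape_mark below 0.012 m and angular speed of bread_lid below 0.15 rad/s and contact force between the fingers and bread_lid above 1 N), for 0.3 s.
At the end, for the whole second after the job is handed in: The gripper alone still holds the lid (over 1 N) at rest, its stud within 12 mm of the tape's middle; spice jar, cocoa tin and tea tin stand upright (within 0.15 rad) on the floor of the pink container (within 7 mm), which stands level on the counter (all of step 2 and x of spice_jar_mid in the frame of pink_box between -0.012 and 0.012 m and y of spice_jar_mid in the frame of pink_box between -0.06 and 0.06 m and z of spice_jar_mid in the frame of pink_box below 0.056 m and angle between each of spice_jar_mid, cocoa_tin_mid, tea_tin_mid's own z axis and vertical below 0.15 rad and x of cocoa_tin_mid in the frame of pink_box between -0.012 and 0.012 m and y of cocoa_tin_mid in the frame of pink_box between -0.06 and 0.06 m and z of cocoa_tin_mid in the frame of pink_box below 0.058 m and x of tea_tin_mid in the frame of pink_box between -0.012 and 0.012 m and y of tea_tin_mid in the frame of pink_box between -0.06 and 0.06 m and z of tea_tin_mid in the frame of pink_box below 0.05 m and height (world z) of pink_box below 0.008 m and angle between pink_box's own z axis and vertical below 0.1 rad and contact force between bread_lid and pink_box below 0.3 N and contact force between bread_lid and clear_box below 0.3 N and contact force between bread_lid and pan_lid below 0.3 N and contact force between bread_lid and mortar below 0.3 N); the arm keeps its last pose, push and grip.
It fails at once if another thing on the counter is pushed more than 40 mm or tipped over (distance of any of clear_box, pan_lid, mortar, chopstick0, chopstick1 from where it was at the start of the episode above 0.04 m or angle between any of clear_box, pan_lid, mortar's own z axis and vertical above 0.5 rad).
It also fails if it takes over 67 s, if anything falls off the work surface, if the arm or the gripper's body presses on something with over 40 N, if the wrist force passes 120 N, or if a joint passes its speed limit or range.

ROBOT

A 6-joint arm with a two-finger parallel gripper is mounted at the origin on the work surface. World frame = base frame: x ahead of the robot, y to its left, z up, the work surface at z = 0. Lengths are in m, angles in rad, forces in N, time in s.
With the tool pointing down it reaches from about 0.4 to 0.925 m from the base axis. Payload 3.4 kg.
Tool frame: the origin (TCP) lies at the very end of the fingers, on their centre line; the grasp point (between the pads) lies 19 mm behind it (bot.grasp_offset is the distance from the TCP to the grasp point, in m); z points along the fingers, y is the direction in which the jaws open and shut (so a half turn about z gives the same grasp; the last joint's range is limited). The gripper opens to 85 mm and grips with 20 to 120 N. Pads are 22 mm wide; open, the fingers measure 114 mm over their backs; the gripper's body (76 mm by 85 mm) begins 54 mm behind the grasp point. The pads swing forward as they close: fully open they stand 13 mm farther back than shut.
Start: joints at [-1.196, 0.307, 1.506, -0, 1.328, -0.073], TCP at [0.249, -0.518, 0.231] pointing down, gripper open.
Joint ranges: [-3.12, 3.12], [-1.05, 2.28], [0.14, 2.33], [-1.42, 4.57], [0.1, 2.73], [-2.68, 2.68]. Speed limits (rad/s): [2.57, 2.57, 3.14, 3.14, 3.14, 3.14].

INTERFACE

Orientations are given as a unit quaternion [x, y, z, w].
In Python, from cell import bot gives the robot as it stands.
- The arm moves only by the tool apply_moves, never from a script. Its argument "deltas" is a list that holds one entry, the list of rows, each a list of 7 numbers: the turn, a rotation vector about the tool's x, y, z in degrees, then the shift along the tool's x, y, z in cm, then the finger opening in cm, from 0 to 8.54. In form: [[[wx, wy, wz, dx, dy, dz, claw], ...]]. A call has 1 to 20 rows; each row is the pose to reach, as a shift and turn from the pose commanded when the call began, along the tool's axes at that moment; what a row does not reach only later rows make up. A row lasts 1/12 s, in which the tool goes at most 41.7 mm and 7.16 degrees, less where a joint would pass 70% of its speed; a pose out of reach is approached as far as the arm can. A call with a gripper value outside its range is refused whole. The fingers move at their own pace and stop on an object; "force" is the grip in N (left out, the last holds). Time passes only in rows, so rows that repeat a pose let the fingers close. It gives the time, the measured TCP pose, the force and the opening at its end, in the units of the state.
- bot.observe(): the state, without advancing time (a new reading comes with each control period).
- bot.read_camera(name): name is "scene" or "top"; returns a dict with "pixels" (400x640x3 uint8, red, green, blue), "K" (3x3 intrinsics, pixels), "pose" (4x4, takes a point from camera to world coordinates). Camera axes: x right, y up, looking along -z (the intrinsics and any distortion apply to the point x, -y, -z); pixel columns grow to the right and rows downward; lengths in m; the calibration is good to about 2 mm. A picture is of the moment at which its call begins. There is no depth.
- bot.job_done(): hands the job in, once; it reports no verdict.
Trained networks look in a picture, given as the dict that the camera call returned (one of the last four; its "shot" number tells which), for a name from the list of things; names that differ only in an ending like _2 or _b are one class to them, and where a whole thing is asked for, a point or a joint stands for the part that bears it (a point fixed in the world has none). Each returns a list of dicts, best first, with "p" (0 to 1); they miss things now and then, are a little off and sometimes report something else, mostly with a low value. They report only what shows in the picture. A call takes as long as a camera call. They do not tell look-alikes from the thing itself.
- bot.boxes_of(picture, query): "pixel" ([column, row] in pixels, amid what is visible of it).
- bot.silhouettes(picture, query): "pixels" (400x640 bool, what is visible of it) and "pixel" ([column, row] in pixels, amid what is visible of it).
The state is a dict: "time_s": time; "joints": joint angles; "qvel": joint speeds; "joint_efforts": joint torques, N m; "position": TCP position; "orientation": TCP orientation; "ft_force": force on the tool from outside, world axes, zero at the start; "moment": the same for the moment, N m; "gripper_width": finger opening in m.
Only numpy, scipy, OpenCV 4.12 (cv2) and the standard library are available. Lean on these libraries where they do the work, as an engineer would, in place of code of your own. Each camera call takes 0.05 s, during which the arm holds its last target. There are 200 camera calls.

## Working session

There is one attempt and no reset: what is moved stays moved. The work goes in short steps, Python scripts to look and compute and a tool call to move; the robot and the scene stay as the last step left them, time stands still between calls to the robot, and variables do not carry over. Pictures are saved under pics/ and viewed, about 8 in all and at most 12, crops included, and the job is handed in when it is done.

Besides the shell and the picture viewer there is one more tool, called after "Request:" as a command line: name --argument value ..., lists and objects as JSON in quotes. apply_moves: Moves the arm, as the interface text tells. Its arguments: {"type":"object","properties":{"deltas":{"type":"array","items":{"type":"array","items":{"type":"array","items":{"type":"number"}}}},"force":{"type":"number"}},"required":["deltas"]}

```bash
mkdir -p pics; ls; cat > h.py <<'E'
import numpy as np, cv2
from cell import bot
from scipy.spatial.transform import Rotation as R
def ray(p,px):
    K=np.array(p["K"]);T=np.array(p["pose"])
    u=cv2.undistortPoints(np.array([[px]],float),K,np.array(p.get("dist",np.zeros(5)),float))[0,0]
    d=T[:3,:3]@np.array([u[0],-u[1],-1]);return T[:3,3],d
def at_z(p,px,z):
    o,d=ray(p,px);return o+d*(z-o[2])/d[2]
def proj(p,X):
    K=np.array(p["K"]);T=np.array(p["pose"])
    c=(np.linalg.inv(T)@np.append(X,1))[:3];c=c*[1,-1,-1];q=K@c;return q[:2]/q[2]
def save(p,n):cv2.imwrite(f"pics/{n}.png",p["pixels"][:,:,::-1])
E
python3 - <<'E'
from h import *
np.set_printoptions(precision=4,suppress=True)
s=bot.observe();print(s["position"],s["orientation"],s["time_s"])
ps=[bot.read_camera(n) for n in("top","scene")]
print(ps[0].keys())
im=[]
for p,n in zip(ps,("top","scene")):
    save(p,n+"0");print(n,np.array(p["K"]).tolist(),np.array(p["pose"]))
    for q in("spice_jar_mid","cocoa_tin_mid","pink_box","tea_tin_mid","bread_lid","lid_handle","lid_stud","tape_mark","bread_bin","mortar"):
        try:print(q,[(np.round(b["pixel"]).tolist(),round(b["p"],2)) for b in bot.boxes_of(p,q)])
        except Exception as e:print(q,e)
E
```

```text
pics
[ 0.2487 -0.5177  0.2304] [ 0.975   0.222  -0.0001 -0.001 ] 0.0
dict_keys(['pixels', 'K', 'pose', 'shot'])
top [[393.25590104586234, 0.0, 316.59909549491726], [0.0, 393.25590104586234, 193.92901695574562], [0.0, 0.0, 1.0]] [[ 0.0465  0.975  -0.2173  0.2998]
 [-0.9989  0.046  -0.0075  0.0066]
 [ 0.0027  0.2174  0.9761  1.2473]
 [ 0.      0.      0.      1.    ]]
spice_jar_mid [([450.0, 264.0], 0.72), ([459.0, 241.0], 0.64)]
cocoa_tin_mid [([337.0, 228.0], 0.85)]
pink_box [([398.0, 191.0], 0.91)]
tea_tin_mid [([374.0, 202.0], 0.67)]
bread_lid [([238.0, 184.0], 0.85)]
lid_handle [([235.0, 190.0], 0.68), ([300.0, 250.0], 0.37)]
lid_stud [([237.0, 188.0], 0.63)]
tape_mark [([358.0, 123.0], 0.42)]
bread_bin [([237.0, 189.0], 0.62)]
mortar [([354.0, 125.0], 0.68)]
scene [[396.9933149704943, 0.0, 313.18702578930146], [0.0, 396.9933149704943, 190.97775071065078], [0.0, 0.0, 1.0]] [[-0.5645 -0.5186  0.6422  1.3515]
 [ 0.8254 -0.3536  0.44    0.5965]
 [-0.0011  0.7785  0.6277  0.9437]
 [ 0.      0.      0.      1.    ]]
spice_jar_mid [([234.0, 158.0], 0.76), ([254.0, 148.0], 0.72), ([252.0, 168.0], 0.59)]
cocoa_tin_mid [([305.0, 190.0], 0.72), ([248.0, 167.0], 0.28)]
pink_box [([249.0, 198.0], 0.88), ([194.0, 175.0], 0.63), ([420.0, 201.0], 0.31)]
tea_tin_mid [([263.0, 193.0], 0.69)]
bread_lid [([366.0, 225.0], 0.82)]
lid_handle [([372.0, 223.0], 0.95)]
lid_stud [([369.0, 225.0], 0.6), ([368.0, 237.0], 0.31)]
tape_mark [([302.0, 189.0], 0.51)]
bread_bin [([369.0, 237.0], 0.73), ([420.0, 201.0], 0.27)]
mortar [([229.0, 238.0], 0.91)]
```

View pics/top0.png

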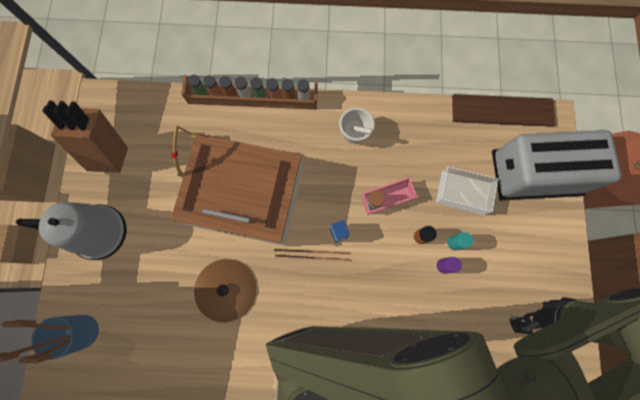

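View pics/scene0.png

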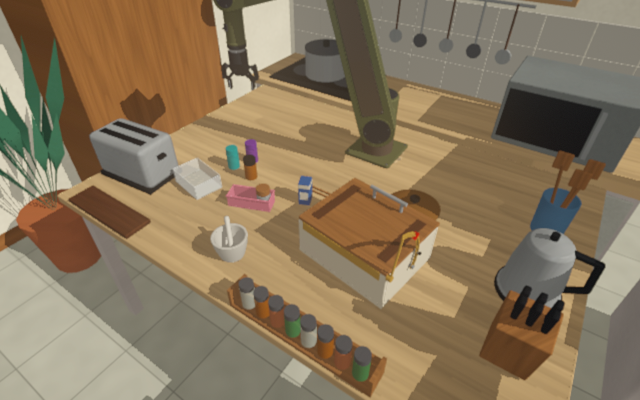

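The amber jar with the black cap is at top (425,235) and scene (250,168). The turquoise one at top (460,241) and the purple one at top (450,265) are look-alikes. I'll confirm with a crop and measure by fitting the known shapes to the silhouettes.

```bash
cat >> h.py <<'E'
def cyl(r,z0,z1):
    a=np.linspace(0,2*np.pi,40,endpoint=False)
    return np.array([[r*np.cos(t),r*np.sin(t),z] for t in a for z in(z0,z1)])
def box(a,b,z0,z1,x0=0):
    return np.array([[x0+i*a/2,j*b/2,z] for i in(-1,1) for j in(-1,1) for z in(z0,z1)])
S=3
def render(p,P,q):
    c,s=np.cos(q[2]),np.sin(q[2]);W=P@np.array([[c,s,0],[-s,c,0],[0,0,1]])+[q[0],q[1],0]
    uv=np.array([proj(p,w) for w in W])
    h=cv2.convexHull(((uv+.5)*S*16-8).astype(np.int32))
    m=np.zeros((400*S,640*S),np.uint8);cv2.fillConvexPoly(m,h,1,shift=4);return m>0
def fit(pm,P,q0,yaw=True,hull=False):
    from scipy.optimize import minimize
    M=[]
    for p,m in pm:
        m=cv2.resize(m.astype(np.uint8),None,fx=S,fy=S,interpolation=cv2.INTER_LINEAR)
        if hull:
            c=np.vstack(cv2.findContours(m,0,1)[0]);m=m*0;cv2.fillConvexPoly(m,cv2.convexHull(c),1)
        M.append((p,m>0))
    def cost(v):
        q=v if yaw else [v[0],v[1],0]
        t=0
        for p,m in M:
            r=render(p,P,q);t+=1-(r&m).sum()/(r|m).sum()
        return t/len(M)
    q0=np.array(q0,float)
    if not yaw:q0=q0[:2]
    d=np.array([.012,.012,.15])[:len(q0)]
    sim=np.vstack([q0]+[q0+d*e for e in np.eye(len(q0))])
    r=minimize(cost,q0,method="Nelder-Mead",options=dict(initial_simplex=sim,xatol=3e-4,fatol=1e-4,maxiter=90))
    return r.x,1-r.fun
def near(p,q,px,tol=25):
    L=[b for b in bot.silhouettes(p,q) if np.hypot(*(np.array(b["pixel"])-px))<tol]
    return L[0]["pixels"].astype(bool) if L else None
E
python3 - <<'E'
from h import *
np.set_printoptions(precision=4,suppress=True)
t=bot.read_camera("top");s=bot.read_camera("scene")
def pm(q,a,b):
    o=[(p,near(p,q,x)) for p,x in((t,a),(s,b))];o=[x for x in o if x[1] is not None]
    print(q,[int(m.sum()) for _,m in o]);return o
j=lambda px,z:at_z(t,px,z)[:2]
print(j((425,235),.05),j((340,231),.05),j((390,196),.03),j((237,188),.147))
print("spice",fit(pm("spice_jar_mid",(425,235),(250,168)),cyl(.024,0,.092),[*j((425,235),.05),0],False))
print("cocoa",fit(pm("cocoa_tin_mid",(339,231),(305,190)),box(.05,.042,0,.096),[*j((340,231),.05),.4]))
print("cocoaB",fit(pm("cocoa_tin_mid",(339,231),(305,190)),box(.05,.042,0,.096),[*j((340,231),.05),.4+1.57]))
print("pink",fit(pm("pink_box",(390,196),(249,198)),box(.068,.158,0,.05),[*j((390,196),.03),.3],hull=True))
print("tea",fit(pm("tea_tin_mid",(374,202),(263,193)),cyl(.025,.003,.083),[*j((374,202),.06),0],False))
o=pm("bread_lid",(237,187),(366,225))
print("lid(hinge)",fit(o,box(.265,.32,.135,.147,-.1325),[*(j((237,188),.147)+[.13,0]),-.2],hull=True))
T=t["pixels"];c=np.zeros((600,800,3),np.uint8)
c[:300,:]=cv2.resize(T[165:285,160:480],(800,300),interpolation=2)
c[300:,:400]=cv2.resize(T[115:190,160:260],(400,300),interpolation=2)
c[300:,400:]=cv2.resize(s["pixels"][140:215,215:315],(400,300),interpolation=2)
cv2.imwrite("pics/c1.png",c[:,:,::-1])
E
```

```text
[ 0.4536 -0.3205] [ 0.4537 -0.061 ] [ 0.575  -0.2167] [0.5513 0.2444]
spice_jar_mid [332, 187]
spice (array([ 0.4557, -0.319 ]), np.float64(0.4713642213642213))
cocoa_tin_mid [310, 372]
cocoa (array([ 0.453 , -0.0558,  0.4068]), np.float64(0.8613547335899472))
cocoa_tin_mid [310, 372]
cocoaB (array([ 0.4501, -0.0568,  2.1955]), np.float64(0.7955582800043571))
pink_box [915, 837]
pink (array([ 0.5779, -0.2108,  0.4019]), np.float64(0.897404248836682))
tea_tin_mid [264, 198]
tea (array([ 0.5576, -0.1654]), np.float64(0.6467707972079424))
bread_lid [9870, 6853]
lid(hinge) (array([ 0.6876,  0.2254, -0.163 ]), np.float64(0.9513381429402674))
```

View pics/c1.png

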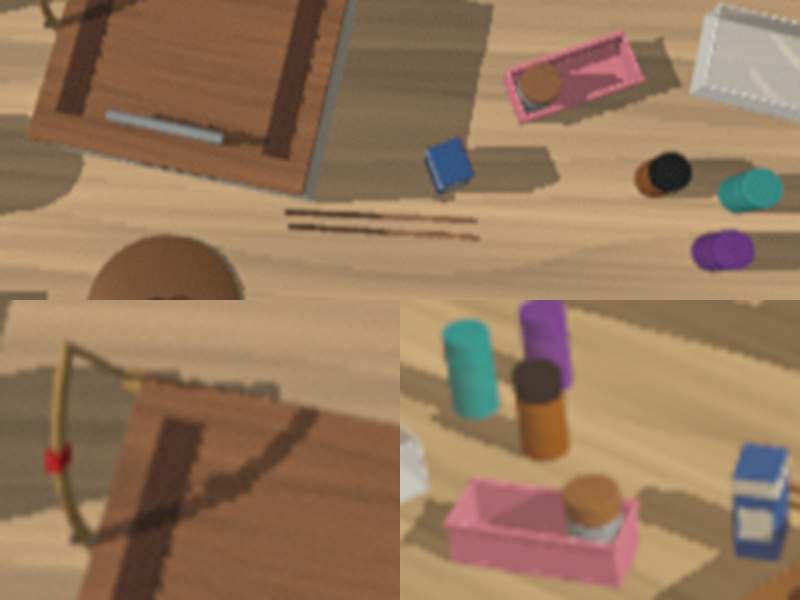

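The crop confirms it: the amber jar with the black cap is the target at top (425,235). Purple and turquoise stay alone. The cocoa tin is at top (340,231), the tea tin is in the box's left (+y) end, and the red tape is at top (174,155). Next I'll refine the jar and the tea tin from their visible extents and triangulate the tape.

```bash
cat >> h.py <<'E'
def fitbb(L,P,x0):  # L: (pic, [umin,umax,vmin,vmax]) ; nan = ignored
    from scipy.optimize import least_squares
    def f(v):
        o=[]
        for p,b in L:
            uv=np.array([proj(p,w+[v[0],v[1],0]) for w in P]);o+=list(np.array([uv[:,0].min(),uv[:,0].max(),uv[:,1].min(),uv[:,1].max()])-b)
        return np.nan_to_num(np.array(o))
    r=least_squares(f,x0);return r.x,r.fun
def tri(L):
    A=np.zeros((3,3));b=np.zeros(3)
    for p,px in L:
        o,d=ray(p,px);d/=np.linalg.norm(d);Q=np.eye(3)-np.outer(d,d);A+=Q;b+=Q@o
    X=np.linalg.solve(A,b);return X,[proj(p,X)-px for p,px in L]
def red(p,c,r=14):
    im=p["pixels"].astype(int);m=(im[...,0]>130)&(im[...,1]<75)&(im[...,2]<75)
    v,u=np.nonzero(m);k=np.hypot(u-c[0],v-c[1])<r;return np.array([u[k].mean(),v[k].mean()]),k.sum()
E
python3 - <<'E'
from h import *
np.set_printoptions(precision=4,suppress=True)
t=bot.read_camera("top");s=bot.read_camera("scene");n=np.nan
T=[413.5,436.5,225.5,243.5];Sb=[243.3,256.5,155,179]
for nm,L in(("both",[(t,T),(s,Sb)]),("top",[(t,T)]),("scene",[(s,Sb)])):print("spice",nm,fitbb(L,cyl(.024,0,.092),[.455,-.32]))
print("tea",fitbb([(t,[n,384.8,189.7,n]),(s,[255.7,270.2,183.3,n])],cyl(.025,.003,.083),[.5576,-.165]))
a,b=red(t,(174,155)),red(s,(417,236));print(a,b);X,e=tri([(t,a[0]),(s,b[0])]);print("tape",X,e)
H=np.array([.6876,.2254]);yw=-.163;c,q=np.cos(yw),np.sin(yw)
d=X[:2]-H;l=np.array([c*d[0]+q*d[1],-q*d[0]+c*d[1],X[2]-.135]);print("tape in hinge frame",l,np.hypot(l[0],l[2]),np.arctan2(l[2],-l[0]))
# handle by color in top: silhouettes
for p in(t,s):
    for b in bot.silhouettes(p,"lid_handle")[:1]:
        v,u=np.nonzero(b["pixels"]);print("h",b["pixel"],u.min(),u.max(),v.min(),v.max(),len(u))
hp=np.array([H[0]-.225*c,H[1]-.225*q,.182]);print("handle pred",hp,proj(t,hp),proj(s,hp))
E
```

```text
spice both (array([ 0.4529, -0.3194]), array([-0.6895,  0.1623, -0.0151,  1.103 , -1.4117,  0.222 , -0.7622,
        1.7136]))
spice top (array([ 0.4546, -0.3202]), array([-0.4477,  0.4155, -0.5607,  0.5868]))
spice scene (array([ 0.4489, -0.3199]), array([-0.7741,  0.8069, -1.2834,  1.1512]))
tea (array([ 0.5554, -0.1656]), array([ 0.    , -0.2532,  0.0818,  0.    , -0.8418,  0.5732, -0.2244,
        0.    ]))
(array([172.4762, 154.8571]), np.int64(21)) (array([415.8077, 235.1538]), np.int64(26))
tape [0.6176 0.4095 0.2264] [array([ 0.4344, -0.1325]), array([ 0.4792, -0.0246])]
tape in hinge frame [-0.0989  0.1703  0.0914] 0.134694411819581 0.7460421802998409
h [236.5, 188.6] 171 300 133 242 10122
h [369.7, 221.5] 300 439 177 274 6919
handle pred [0.4656 0.2619 0.182 ] [225.2998 215.1516] [387.9054 196.0301]
```

```bash
cat >> h.py <<'E'
def plan(pos,jaw,tilt=0.):
    """tool y along world angle jaw (deg, mod 180), tool pointing down; tilt (deg) about that target's tool x"""
    s=bot.observe();R0=R.from_quat(s["orientation"]);best=None
    for k in(0,180):
        a=np.radians(jaw+k);y=np.array([np.cos(a),np.sin(a),0]);z=np.array([0,0,-1.]);x=np.cross(y,z)
        Rt=R.from_matrix(np.c_[x,y,z])*R.from_rotvec([np.radians(tilt) if k==0 else -np.radians(tilt),0,0])
        rv=np.degrees((R0.inv()*Rt).as_rotvec())
        if best is None or np.linalg.norm(rv)<np.linalg.norm(best):best=rv
    print("rot",np.round(best,2),"shift cm",np.round(R0.inv().apply(np.array(pos)-s["position"])*100,2),"t",s["time_s"],"w",s["gripper_width"],"j",np.round(s["joints"],2),"F",np.round(s["ft_force"],1))
E
python3 -c "
from h import *
plan([.453,-.056,.16],23.3)"
```

```text
rot [ -0.    -0.   -87.64] shift cm [ 38.41 -32.84   7.13] t 2.0 w 0.08514698554854551 j [-1.2   0.31  1.51 -0.    1.33 -0.07] F [ 0.6 -0.3  0.3]
```

Request:
apply_moves --deltas '[[[0, 0, -87.6, 38.4, -32.8, 7.1, 8.5], [0, 0, -87.6, 38.4, -32.8, 7.1, 8.5], [0, 0, -87.6, 38.4, -32.8, 7.1, 8.5], [0, 0, -87.6, 38.4, -32.8, 7.1, 8.5], [0, 0, -87.6, 38.4, -32.8, 7.1, 8.5], [0, 0, -87.6, 38.4, -32.8, 7.1, 8.5], [0, 0, -87.6, 38.4, -32.8, 7.1, 8.5], [0, 0, -87.6, 38.4, -32.8, 7.1, 8.5], [0, 0, -87.6, 38.4, -32.8, 7.1, 8.5], [0, 0, -87.6, 38.4, -32.8, 7.1, 8.5], [0, 0, -87.6, 38.4, -32.8, 7.1, 8.5], [0, 0, -87.6, 38.4, -32.8, 7.1, 8.5], [0, 0, -87.6, 38.4, -32.8, 7.1, 8.5], [0, 0, -87.6, 38.4, -32.8, 7.1, 8.5], [0, 0, -87.6, 38.4, -32.8, 7.1, 8.5], [0, 0, -87.6, 38.4, -32.8, 7.1, 8.5]]]' --force 30

```text
time_s: 3.33
position: [0.4527, -0.0574, 0.1604]
orientation: [0.551, 0.835, -0.0, 0.0]
ft_force: [0.4, -0.4, -0.1]
gripper_width: 0.0848
```

```bash
python3 -c "
from h import *
plan([.453,-.056,.053],23.3)
s=bot.read_camera('scene');t=bot.read_camera('top')
c=np.vstack([cv2.resize(s['pixels'][110:210,190:390],(600,300)),cv2.resize(t['pixels'][180:280,260:460],(600,300))])
cv2.imwrite('pics/c2.png',c[:,:,::-1])"
```

```text
rot [-0.03  0.03 -0.13] shift cm [ 0.12  0.08 10.74] t 3.3333 w 0.08482589116244786 j [-0.22  0.22  1.84 -0.    1.08 -0.62] F [ 0.4 -0.4 -0.1]
```

View pics/c2.png

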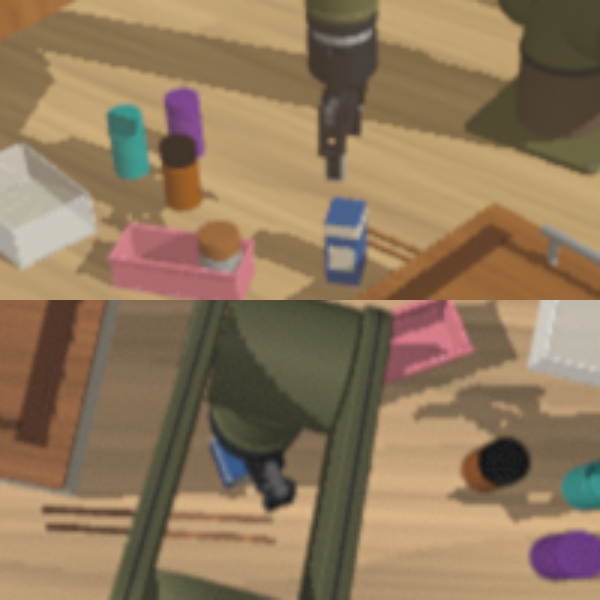

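The jaws are over the cocoa tin (the scene shows the fingertips right above it), so I'll descend and grip.

Request:
apply_moves --deltas '[[[0, 0, 0, 0.1, 0.1, 3, 8.5], [0, 0, 0, 0.1, 0.1, 6, 8.5], [0, 0, 0, 0.1, 0.1, 8.5, 8.5], [0, 0, 0, 0.1, 0.1, 10.2, 8.5], [0, 0, 0, 0.1, 0.1, 10.4, 8.5], [0, 0, 0, 0.1, 0.1, 10.4, 8.5], [0, 0, 0, 0.1, 0.1, 10.4, 4], [0, 0, 0, 0.1, 0.1, 10.4, 4], [0, 0, 0, 0.1, 0.1, 10.4, 4], [0, 0, 0, 0.1, 0.1, 10.4, 4], [0, 0, 0, 0.1, 0.1, 10.4, 4], [0, 0, 0, 0.1, 0.1, 10.4, 4], [0, 0, 0, 0.1, 0.1, 10.4, 4], [0, 0, 0, 0.1, 0.1, 10.4, 4]]]' --force 30

```text
time_s: 4.6
position: [0.4543, -0.0555, 0.0576]
orientation: [0.55, 0.835, 0.0, 0.001]
ft_force: [-3.1, -1.4, 7.4]
gripper_width: 0.0501
```

```bash
python3 -c "
from h import *
yw=.402;B=np.array([.5779,-.2108]);y=np.array([-np.sin(yw),np.cos(yw)])
print(B-.053*y,B-.0033*y)
plan([*(B-.053*y),.15],23.0)"
```

```text
[ 0.59863676 -0.25957486] [ 0.57919116 -0.21383693]
rot [0.09 0.11 0.29] shift cm [-24.47   5.2   -9.19] t 4.6 w 0.050109080171609165 j [-0.21  0.36  1.97 -0.    0.8  -0.62] F [-3.1 -1.4  7.4]
```

Request:
apply_moves --deltas '[[[0, 0, 0, 0, 0, -3, 4], [0, 0, 0, 0, 0, -6.5, 4], [0, 0, 0, 0, 0, -10, 4], [0, 0, 0.2, -4, 1, -10.7, 4], [0, 0, 0.2, -8, 2, -10.7, 4], [0, 0, 0.2, -12, 3, -10.7, 4], [0, 0, 0.2, -16, 4, -10.7, 4], [0, 0, 0.2, -20, 4.8, -10.7, 4], [0, 0, 0.2, -23, 5.2, -10.7, 4], [0, 0, 0.2, -24.5, 5.2, -10.7, 4], [0, 0, 0.2, -24.5, 5.2, -10.7, 4], [0, 0, 0.2, -24.5, 5.2, -10.7, 4], [0, 0, 0.2, -24.5, 5.2, -10.7, 4]]]'

```text
time_s: 5.68
position: [0.5971, -0.2585, 0.1629]
orientation: [0.552, 0.834, 0.0, -0.001]
ft_force: [0.5, 0.2, -1.7]
gripper_width: 0.0499
```

```bash
python3 -c "
from h import *
np.set_printoptions(precision=4,suppress=True)
yw=.402;B=np.array([.5779,-.2108]);y=np.array([-np.sin(yw),np.cos(yw)])
plan([*(B-.053*y),.062],23.0)
s=bot.read_camera('scene');t=bot.read_camera('top')
L=[(s,near(s,'pink_box',(249,198)))]
print(fit(L,box(.068,.158,0,.05),[*B,yw],hull=True))
for p in(s,t):
  print([(b['pixel'],b['p']) for b in bot.boxes_of(p,'cocoa_tin_mid')])
  print(proj(p,np.r_[B-.053*y,.048+.105]))
im=cv2.resize(s['pixels'][110:220,180:340],(640,440),interpolation=2)
# draw expected box rim
for z,col in((.05,(0,255,0)),(0,(255,255,0))):
  R2=box(.068 if z else .063,.158,z,z)[::2];R2=R2[[0,1,3,2]]
  c,q=np.cos(yw),np.sin(yw)
  uv=[(proj(s,[B[0]+c*a-q*b,B[1]+q*a+c*b,z])+.5-[180,110])*4 for a,b,_ in R2]
  cv2.polylines(im,[np.int32(uv)],True,col,1)
cv2.imwrite('pics/c3.png',im[:,:,::-1])"
```

```text
rot [-0.05 -0.11  0.06] shift cm [-0.18  0.11 10.09] t 5.6833 w 0.04985446586662185 j [-0.47  0.46  1.43  0.    1.25 -0.88] F [ 0.5  0.2 -1.7]
(array([ 0.566 , -0.2142,  0.3427]), np.float64(0.9389358528095475))
[([233.9, 170.2], 0.55)]
[231.0221 168.2626]
[]
[412.8503 179.5713]
```

View pics/c3.png

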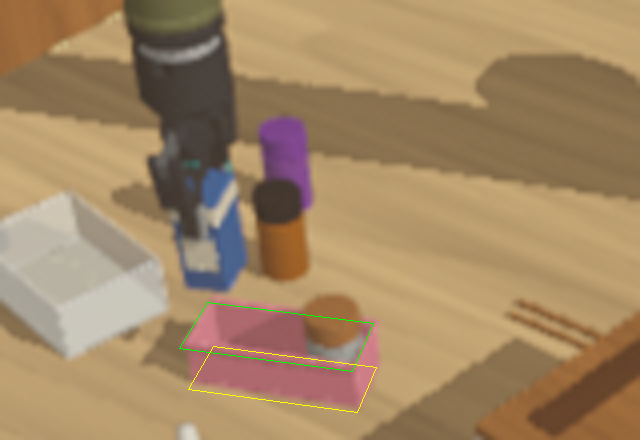

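The overlay from the first fit is a pixel or two off the box, so I'll refit it from the pink colour in both of the unobstructed first pictures.

```bash
python3 - <<'E'
from h import *
import h
np.set_printoptions(precision=4,suppress=True)
h.S=4
P=np.vstack([box(.063,.158,0,.044),box(.068,.160,.047,.05)])
t=bot.read_camera("top");s=bot.read_camera("scene");L=[]
for p,n,r in((t,"top0",(355,425,170,220)),(s,"scene0",(220,280,175,215))):
    hsv=cv2.cvtColor(cv2.imread(f"pics/{n}.png"),cv2.COLOR_BGR2HSV).astype(int)
    m=(hsv[...,0]>160)&(hsv[...,1]>70)&(hsv[...,2]>60)
    k=np.zeros_like(m);k[r[2]:r[3],r[0]:r[1]]=1;m&=k
    nl,lab,st,_=cv2.connectedComponentsWithStats(m.astype(np.uint8));m=lab==1+st[1:,4].argmax();print(n,m.sum(),st[1+st[1:,4].argmax()])
    L.append((p,m))
for q in(L,L[:1],L[1:]):print(fit(q,P,[.575,-.212,.38],hull=True))
E
```

```text
top0 833 [362 178  56  36 833]
scene0 757 [226 185  48  26 757]
(array([ 0.5744, -0.2122,  0.3779]), np.float64(0.939310333938761))
(array([ 0.5749, -0.2119,  0.3808]), np.float64(0.9695342352576681))
(array([ 0.57  , -0.2137,  0.3683]), np.float64(0.9297602595685874))
```

```bash
cat >> h.py <<'E'
B=np.array([.5745,-.212]);YW=.379;BY=np.array([-np.sin(YW),np.cos(YW)]);BX=np.array([np.cos(YW),np.sin(YW)])
E
python3 -c "
from h import *
plan([*(B-.052*BY),.0625],21.7)"
```

```text
rot [0.01 0.01 1.41] shift cm [ 0.04 -0.45 10.11] t 6.0333 w 0.05006076358811221 j [-0.47  0.46  1.43  0.    1.25 -0.88] F [ 0.7 -0.3 -1.8]
```

Request:
apply_moves --deltas '[[[0, 0, 1.4, 0, -0.4, 1.5, 4], [0, 0, 1.4, 0, -0.4, 3, 4], [0, 0, 1.4, 0, -0.4, 4.5, 4], [0, 0, 1.4, 0, -0.4, 5.5, 4], [0, 0, 1.4, 0, -0.4, 6.5, 4], [0, 0, 1.4, 0, -0.4, 7.2, 4], [0, 0, 1.4, 0, -0.4, 7.8, 4], [0, 0, 1.4, 0, -0.4, 8, 4]]]'

```text
time_s: 6.7
position: [0.5942, -0.261, 0.0824]
orientation: [0.562, 0.827, -0.0, -0.001]
ft_force: [-0.5, 1.0, -1.4]
gripper_width: 0.0499
```

```bash
python3 -c "
from h import *
plan([*(B-.052*BY),.0615],21.7)
s=bot.read_camera('scene')
cv2.imwrite('pics/c4.png',cv2.resize(s['pixels'][120:220,180:320],(700,500),interpolation=2)[:,:,::-1])"
```

```text
rot [-0.04 -0.05 -0.04] shift cm [ 0.08 -0.01  2.09] t 6.7 w 0.049936145985397466 j [-0.48  0.54  1.52  0.    1.08 -0.86] F [-0.5  1.  -1.4]
```

View pics/c4.png

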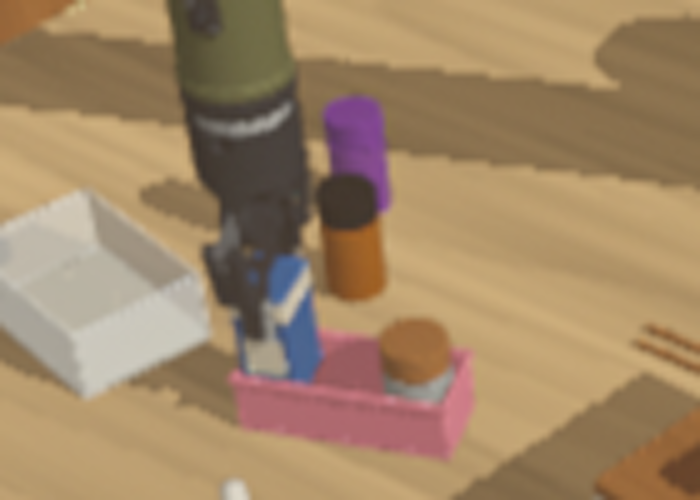

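The tin's foot is inside the rim at the -y end, there is no contact force, and the tea tin is upright. I'll lower it the rest of the way, release and rise.

Request:
apply_moves --deltas '[[[0, 0, 0, 0.1, 0, 0.7, 4], [0, 0, 0, 0.1, 0, 1.4, 4], [0, 0, 0, 0.1, 0, 1.9, 4], [0, 0, 0, 0.1, 0, 2.0, 4], [0, 0, 0, 0.1, 0, 2.0, 4], [0, 0, 0, 0.1, 0, 2.0, 8], [0, 0, 0, 0.1, 0, 2.0, 8], [0, 0, 0, 0.1, 0, 2.0, 8], [0, 0, 0, 0.1, 0, 2.0, 8], [0, 0, 0, 0.1, 0, 2.0, 8], [0, 0, 0, 0.1, 0, -1, 8], [0, 0, 0, 0.1, 0, -4, 8], [0, 0, 0, 0.1, 0, -8, 8.5], [0, 0, 0, 0.1, 0, -8, 8.5]]]'

```text
time_s: 7.92
position: [0.5987, -0.2626, 0.1718]
orientation: [0.562, 0.827, 0.001, 0.007]
ft_force: [1.0, -0.6, 1.5]
gripper_width: 0.0847
```

```bash
python3 -c "
from h import *
plan([.4540,-.3198,.16],21.7)"
```

```text
rot [ 0.55  0.63 -0.04] shift cm [  0.04 -15.57   1.03] t 7.9167 w 0.08472744970121208 j [-0.48  0.45  1.43  0.    1.25 -0.86] F [ 1.  -0.6  1.5]
```

Request:
apply_moves --deltas '[[[0, 0, 0, 0.1, -4, 0.3, 8.5], [0, 0, 0, 0.1, -8, 0.3, 8.5], [0, 0, 0, 0.1, -12, 0.3, 8.5], [0, 0, 0, 0.1, -15.2, 0.3, 8.5], [0, 0, 0, 0.1, -15.2, 0.3, 8.5], [0, 0, 0, 0.1, -15.2, 0.3, 8.5], [0, 0, 0, 0.1, -15.2, 0.3, 8.5]]]'

```text
time_s: 8.5
position: [0.4532, -0.3159, 0.1608]
orientation: [0.562, 0.827, 0.0, 0.001]
ft_force: [1.1, -0.5, 0.6]
gripper_width: 0.0848
```

```bash
python3 - <<'E'
from h import *
np.set_printoptions(precision=4,suppress=True)
plan([.4540,-.3198,.055],21.7)
s=bot.read_camera('scene');t=bot.read_camera('top')
cb=lambda c,z:None
m=near(s,'cocoa_tin_mid',(232,182),25)
if m is not None:
    v,u=np.nonzero(m);print(u.mean(),v.mean(),len(u)," exp",proj(s,np.r_[B-.052*BY,.051+.02]))
    print(fit([(s,m)],box(.05,.042,.003,.099),[*(B-.052*BY),YW]))
print("exp",B-.052*BY)
im=np.vstack([cv2.resize(s['pixels'][140:220,200:300],(500,400),interpolation=2),cv2.resize(t['pixels'][160:200,340:440],(500,200),interpolation=2)])
cv2.imwrite('pics/c5.png',im[:,:,::-1])
E
```

```text
rot [ 0.09  0.08 -0.09] shift cm [-0.38 -0.09 10.58] t 8.5 w 0.08483848233568293 j [-0.69  0.34  1.65  0.    1.15 -1.06] F [ 1.1 -0.5  0.6]
236.4984984984985 185.4984984984985 333  exp [234.853  186.3139]
(array([ 0.5861, -0.2622,  0.4714]), np.float64(0.6865564342199856))
exp [ 0.5937 -0.2603]
```

View pics/c5.png

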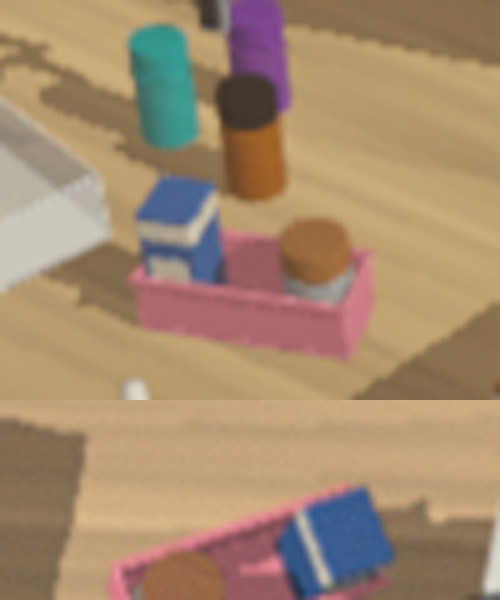

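The cocoa tin stands upright in the -y end with free space between it and the tea tin. Next is the jar.

Request:
apply_moves --deltas '[[[0, 0, 0, -0.4, 0, 3, 8.5], [0, 0, 0, -0.4, 0, 6, 8.5], [0, 0, 0, -0.4, 0, 8.5, 8.5], [0, 0, 0, -0.4, 0, 10.2, 8.5], [0, 0, 0, -0.4, 0, 10.4, 8.5], [0, 0, 0, -0.4, 0, 10.4, 8.5], [0, 0, 0, -0.4, 0, 10.4, 4], [0, 0, 0, -0.4, 0, 10.4, 4], [0, 0, 0, -0.4, 0, 10.4, 4], [0, 0, 0, -0.4, 0, 10.4, 4], [0, 0, 0, -0.4, 0, 10.4, 4], [0, 0, 0, -0.4, 0, 10.4, 4], [0, 0, 0, -0.4, 0, 10.4, 4], [0, 0, 0, -0.4, 0, 10.4, 4]]]'

```text
time_s: 9.82
position: [0.4548, -0.32, 0.0578]
orientation: [0.562, 0.827, -0.0, 0.002]
ft_force: [-0.9, -0.2, 5.8]
gripper_width: 0.0474
```

```bash
python3 -c "
from h import *
plan([*(B-.003*BY),.17],21.7)"
```

```text
rot [ 0.09  0.15 -0.06] shift cm [  5.29  15.13 -11.21] t 9.8167 w 0.047430652851438 j [-0.69  0.47  1.76  0.    0.91 -1.07] F [-0.9 -0.2  5.8]
```

Request:
apply_moves --deltas '[[[0, 0, 0, 0, 0, -3, 4], [0, 0, 0, 0, 0, -6.5, 4], [0, 0, 0, 0, 0, -10, 4], [0, 0, 0, 1.3, 3.7, -11.2, 4], [0, 0, 0, 2.6, 7.4, -11.2, 4], [0, 0, 0, 3.9, 11, -11.2, 4], [0, 0, 0, 5, 14, -11.2, 4], [0, 0, 0, 5.3, 15.1, -11.2, 4], [0, 0, 0, 5.3, 15.1, -11.2, 4], [0, 0, 0, 5.3, 15.1, -11.2, 4], [0, 0, 0, 5.3, 15.1, -11.2, 4]]]'

```text
time_s: 10.73
position: [0.5733, -0.2147, 0.1679]
orientation: [0.562, 0.827, -0.001, -0.001]
ft_force: [0.6, 0.7, -1.3]
gripper_width: 0.047
```

```bash
python3 - <<'E'
from h import *
plan([*(B-.003*BY),.082],21.7)
s=bot.read_camera('scene')
im=cv2.resize(s['pixels'][110:220,190:310],(600,550),interpolation=2)
cv2.imwrite('pics/c6.png',im[:,:,::-1])
print("jar centre line, pred px in crop",[(proj(s,np.r_[bot.observe()["position"][:2],z])+.5-[190,110])*5 for z in(.112,.204)])
print("gap centre",[(proj(s,np.r_[B+y*BY,z])+.5-[190,110])*5 for y,z in((-.003,.003),(-.031,.099),(.05,.083))])
E
```

```text
rot [-0.1  -0.04 -0.06] shift cm [-0.1   0.23  8.59] t 10.7333 w 0.04704387068905449 j [-0.43  0.41  1.51 -0.    1.22 -0.8 ] F [ 0.6  0.7 -1.3]
jar centre line, pred px in crop [array([288.02139342, 345.35131595]), array([273.42453682, 235.03752854])]
gap centre [array([301.80256224, 466.49345865]), array([250.01076046, 356.68970167]), array([362.17124502, 390.22559032])]
```

View pics/c6.png

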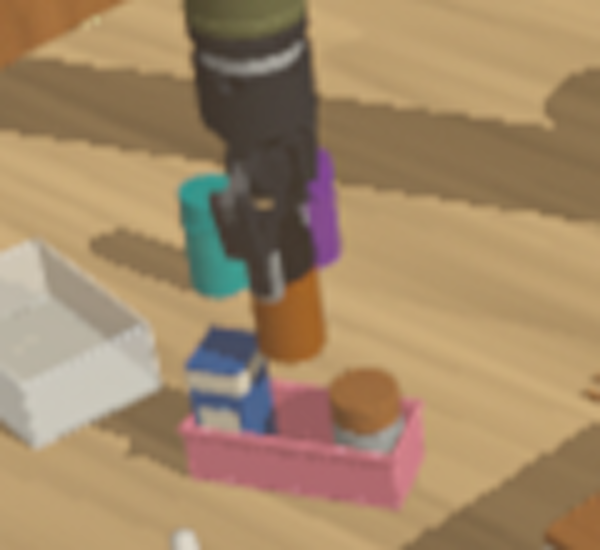

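```bash
python3 - <<'E'
from h import *
np.set_printoptions(precision=1,suppress=True)
s=bot.read_camera('scene')
f=lambda x,y,z:(proj(s,np.r_[B+x*BX+y*BY,z])+.5-[190,110])*5
print("cocoa",f(.025,-.031,.099),f(-.025,-.031,.099),f(.025,-.073,.099),f(-.025,-.073,.099))
print("tea top lr",min(f(.025*np.cos(a),.05+.025*np.sin(a),.08)[0] for a in np.linspace(0,6.3,60)),max(f(.025*np.cos(a),.05+.025*np.sin(a),.08)[0] for a in np.linspace(0,6.3,60)))
print("rim",[f(a,b,.05) for a in(-.034,.034) for b in(-.079,.079)])
for n in ("cocoa_tin_mid","tea_tin_mid","pink_box"):
  b=bot.silhouettes(s,n)
  if b:
    v,u=np.nonzero(b[0]["pixels"]);print(n,(u.min()-190)*5,(u.max()+1-190)*5,(v.min()-110)*5,(v.max()+1-110)*5)
E
```

```text
cocoa [237.  378.2] [262.7 335.8] [180. 370.] [207.1 328.1]
tea top lr 326.56504915215055 398.36199470773323
rim [array([212.8, 373.6]), array([419.4, 403. ]), array([176.8, 431.3]), array([390.4, 462.9])]
cocoa_tin_mid 185 280 320 440
tea_tin_mid 330 405 365 455
pink_box 185 410 380 500
```

All the predictions are off by the same 1 px in this camera (box, cocoa tin, tea tin and jar alike), so the relative geometry holds. I'll lower the jar.

Request:
apply_moves --deltas '[[[0, 0, 0, 0, 0.1, 1.5, 4], [0, 0, 0, 0, 0.1, 3, 4], [0, 0, 0, 0, 0.1, 4.5, 4], [0, 0, 0, 0, 0.1, 5.5, 4], [0, 0, 0, 0, 0.1, 6.5, 4], [0, 0, 0, 0, 0.1, 7.2, 4], [0, 0, 0, 0, 0.1, 7.8, 4], [0, 0, 0, 0, 0.1, 8.2, 4], [0, 0, 0, 0, 0.1, 8.2, 4]]]'

```text
time_s: 11.73
position: [0.5753, -0.2137, 0.0856]
orientation: [0.562, 0.827, -0.0, -0.001]
ft_force: [0.2, 0.3, -0.7]
gripper_width: 0.0474
```

```bash
python3 -c "
from h import *
plan([*(B-.003*BY),.0615],21.7)"
```

```text
rot [-0.04 -0.05 -0.04] shift cm [-0.12 -0.01  2.41] t 11.7333 w 0.04738301285590049 j [-0.42  0.5   1.6  -0.    1.04 -0.8 ] F [ 0.2  0.3 -0.7]
```

Request:
apply_moves --deltas '[[[0, 0, 0, 0, 0, 0.7, 4], [0, 0, 0, 0, 0, 1.4, 4], [0, 0, 0, 0, 0, 2, 4], [0, 0, 0, 0, 0, 2.3, 4], [0, 0, 0, 0, 0, 2.4, 4], [0, 0, 0, 0, 0, 2.4, 4], [0, 0, 0, 0, 0, 2.4, 8], [0, 0, 0, 0, 0, 2.4, 8], [0, 0, 0, 0, 0, 2.4, 8], [0, 0, 0, 0, 0, 2.4, 8], [0, 0, 0, 0, 0, 2.4, 8], [0, 0, 0, 0, 0, -1, 8], [0, 0, 0, 0, 0, -4, 8], [0, 0, 0, 0, 0, -8, 8.5], [0, 0, 0, 0, 0, -12, 8.5], [0, 0, 0, 0, 0, -14, 8.5], [0, 0, 0, 0, 0, -14, 8.5]]]'

```text
time_s: 13.15
position: [0.579, -0.2153, 0.2332]
orientation: [0.562, 0.827, 0.001, 0.006]
ft_force: [0.3, -0.2, 0.5]
gripper_width: 0.0855
```

```bash
python3 - <<'E'
from h import *
plan([.4656,.2619,.25],-9.3)
s=bot.read_camera('scene');t=bot.read_camera('top')
im=np.vstack([cv2.resize(s['pixels'][140:220,200:300],(500,400),interpolation=2),cv2.resize(t['pixels'][170:210,340:440],(500,200),interpolation=2)])
cv2.imwrite('pics/c7.png',im[:,:,::-1])
E
```

```text
rot [ 0.63  0.37 30.96] shift cm [48.52  7.09 -2.05] t 13.15 w 0.08545538991448166 j [-0.42  0.36  1.42  0.    1.35 -0.8 ] F [ 0.3 -0.2  0.5]
```

View pics/c7.png

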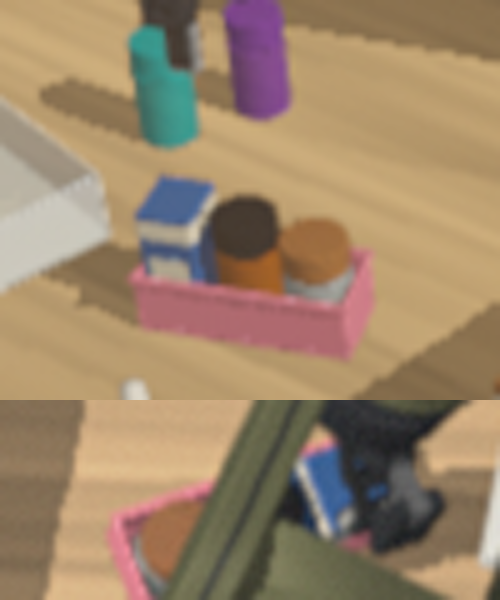

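All three stand in one row in the box: cocoa tin at (180,225), jar at (245,235), tea tin at (315,255) in the crop. Next is the lid handle.

Request:
apply_moves --deltas '[[[0, 0, 4, 4, 0.6, -2.5, 8.5], [0, 0, 8, 8, 1.2, -2.5, 8.5], [0, 0, 12, 12, 1.8, -2.5, 8.5], [0, 0, 16, 16, 2.4, -2.5, 8.5], [0, 0, 20, 20, 3, -2.5, 8.5], [0, 0, 23, 24, 3.6, -2.5, 8.5], [0, 0, 26, 28, 4.2, -2.5, 8.5], [0, 0, 28, 32, 4.8, -2.5, 8.5], [0, 0, 31, 36, 5.4, -2.5, 8.5], [0, 0, 31, 40, 6, -2.5, 8.5], [0, 0, 31, 44, 6.6, -2, 8.5], [0, 0, 31, 47, 7.1, -2, 8.5], [0, 0, 31, 48.5, 7.1, -2, 8.5], [0, 0, 31, 48.5, 7.1, -2, 8.5], [0, 0, 31, 48.5, 7.1, -2, 8.5], [0, 0, 31, 48.5, 7.1, -2, 8.5]]]'

```text
time_s: 14.58
position: [0.462, 0.2621, 0.2449]
orientation: [0.762, 0.647, -0.002, -0.0]
ft_force: [0.6, 0.4, -0.3]
gripper_width: 0.0851
```

```bash
python3 - <<'E'
from h import *
np.set_printoptions(precision=4,suppress=True)
plan([.4656,.2619,.163],-9.3)
s=bot.read_camera('scene')
for n,px in(("spice_jar_mid",(249,188)),("cocoa_tin_mid",(235,186)),("tea_tin_mid",(263,192))):
    print(n,[(np.round(b["pixel"]),round(b["p"],2)) for b in bot.boxes_of(s,n)])
im=s['pixels'][150:290,285:455]
cv2.imwrite('pics/c8.png',cv2.resize(im,(680,560),interpolation=2)[:,:,::-1])
E
```

```text
rot [-0.11  0.13 -0.04] shift cm [0.05 0.37 8.19] t 14.5833 w 0.08506813810597413 j [ 0.44  0.24  1.57 -0.    1.34  0.6 ] F [ 0.6  0.4 -0.3]
spice_jar_mid [(array([247., 188.]), 0.73), (array([251., 150.]), 0.69), (array([233., 157.]), 0.61)]
cocoa_tin_mid [(array([235., 186.]), 0.59), (array([367., 237.]), 0.36)]
tea_tin_mid [(array([264., 195.]), 0.75)]
```

View pics/c8.png

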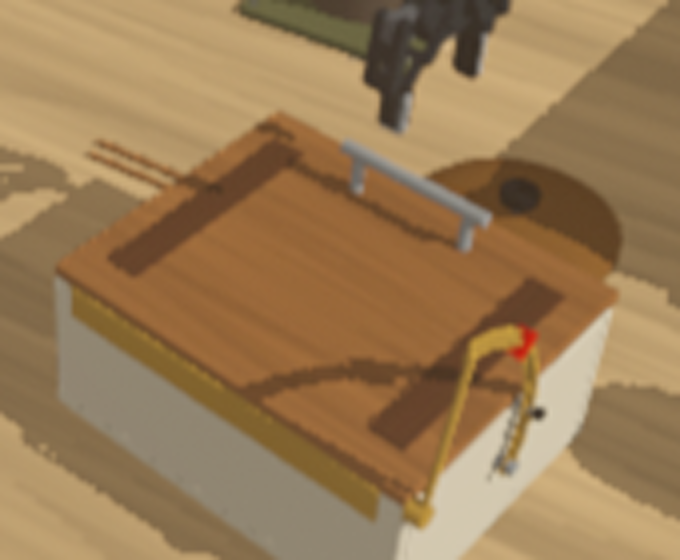

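The fingers straddle the bar. In the crop the stud is at (538,413) and the tape at (525,343). I'll go down and grip.

Request:
apply_moves --deltas '[[[0, 0, 0, 0, 0.3, 2.5, 8.5], [0, 0, 0, 0, 0.3, 5, 8.5], [0, 0, 0, 0, 0.3, 7, 8.5], [0, 0, 0, 0, 0.3, 7.8, 8.5], [0, 0, 0, 0, 0.3, 7.9, 8.5], [0, 0, 0, 0, 0.3, 7.9, 4], [0, 0, 0, 0, 0.3, 7.9, 0.5], [0, 0, 0, 0, 0.3, 7.9, 0.5], [0, 0, 0, 0, 0.3, 7.9, 0.5], [0, 0, 0, 0, 0.3, 7.9, 0.5], [0, 0, 0, 0, 0.3, 7.9, 0.5], [0, 0, 0, 0, 0.3, 7.9, 0.5], [0, 0, 0, 0, 0.3, 7.9, 0.5], [0, 0, 0, 0, 0.3, 7.9, 0.5], [0, 0, 0, 0, 0.3, 7.9, 0.5], [0, 0, 0, 0, 0.3, 7.9, 0.5]]]' --force 50

```text
time_s: 16.12
position: [0.4645, 0.2631, 0.1681]
orientation: [0.762, 0.647, -0.0, -0.001]
ft_force: [-3.3, 0.4, 5.4]
gripper_width: 0.0098
```

```bash
cat >> h.py <<'E'
LY=-.163;LX3=np.array([np.cos(LY),np.sin(LY),0]);LY3=np.array([-np.sin(LY),np.cos(LY),0])
def lidrows(P0,R0,ths,k=.5,th0=0.):
    """P0,R0: tool pose at lid angle th0 with bar at P0-.019*z ; rows to lid angles ths, tool turning k*(th-th0)"""
    bar=P0-.019*R0.apply([0,0,1])
    rad=lambda th:R.from_rotvec(th*LY3).apply(-.225*LX3+np.array([0,0,.047]))
    hinge=bar-rad(th0)
    for th in ths:
        Q=R.from_rotvec(k*(th-th0)*LY3);Rt=Q*R0
        P=hinge+rad(th)+.019*Rt.apply([0,0,1])
        print(round(th,3),np.r_[np.degrees((R0.inv()*Rt).as_rotvec()),R0.inv().apply(P-P0)*100].round(1).tolist())
    print("hinge",hinge)
E
python3 - <<'E'
from h import *
np.set_printoptions(precision=4,suppress=True)
s=bot.observe();plan([.4656,.2619,.163],-9.3);print(s["position"],s["moment"])
lidrows(np.array(s["position"]),R.from_quat(s["orientation"]),np.linspace(0,.74,17)[1:])
E
```

```text
rot [-0.09 -0.04 -0.04] shift cm [-0.1   0.13  0.51] t 16.1167 w 0.009799545915533487 j [0.44 0.31 1.68 0.   1.15 0.6 ] F [-3.3  0.4  5.4]
[0.4645 0.2631 0.1681] [0.1006 0.6459 0.0054]
0.046 [1.3, -0.0, 0.0, 0.0, 0.2, -1.0]
0.092 [2.6, -0.0, 0.0, 0.0, 0.4, -2.1]
0.139 [4.0, -0.0, 0.0, 0.0, 0.7, -3.1]
0.185 [5.3, -0.0, 0.0, 0.0, 1.1, -4.1]
0.231 [6.6, -0.0, 0.0, 0.0, 1.4, -5.0]
0.277 [7.9, -0.0, 0.0, 0.0, 1.9, -6.0]
0.324 [9.3, -0.0, 0.0, 0.0, 2.3, -6.9]
0.37 [10.6, -0.0, 0.0, 0.0, 2.9, -7.9]
0.416 [11.9, -0.0, 0.0, 0.0, 3.4, -8.7]
0.462 [13.2, -0.0, 0.0, 0.0, 4.0, -9.6]
0.509 [14.6, -0.0, 0.0, 0.0, 4.6, -10.4]
0.555 [15.9, -0.0, 0.0, 0.0, 5.3, -11.2]
0.601 [17.2, -0.0, 0.0, 0.0, 6.0, -12.0]
0.648 [18.5, -0.0, 0.0, 0.0, 6.8, -12.7]
0.694 [19.9, -0.0, 0.0, 0.0, 7.5, -13.4]
0.74 [21.2, -0.0, 0.0, 0.0, 8.3, -14.1]
hinge [0.6865 0.2266 0.1401]
```

Request:
apply_moves --deltas '[[[1.3, 0, 0, 0, 0.2, -1.0, 0.5], [2.6, 0, 0, 0, 0.4, -2.1, 0.5], [4, 0, 0, 0, 0.7, -3.1, 0.5], [5.3, 0, 0, 0, 1.1, -4.1, 0.5], [6.6, 0, 0, 0, 1.4, -5, 0.5], [7.9, 0, 0, 0, 1.9, -6, 0.5], [7.9, 0, 0, 0, 1.9, -6, 0.5], [7.9, 0, 0, 0, 1.9, -6, 0.5]]]' --force 60

```text
time_s: 16.78
position: [0.4829, 0.2601, 0.2271]
orientation: [0.76, 0.646, -0.046, -0.054]
ft_force: [-4.2, 3.1, -2.4]
gripper_width: 0.0096
```

```bash
python3 - <<'E'
from h import *
np.set_printoptions(precision=4,suppress=True)
s=bot.observe();print(s["position"],R.from_quat(s["orientation"]).as_euler("xyz",degrees=True),s["ft_force"],s["moment"],s["gripper_width"])
lidrows(np.array(s["position"]),R.from_quat(s["orientation"]),np.linspace(.277,.74,11)[1:],.5,.277)
E
```

```text
[0.4829 0.2601 0.2271] [-171.8848   -0.0239   80.6525] [-4.1981  3.1039 -2.4218] [0.3853 0.3738 0.001 ] 0.009597021778358097
0.323 [1.3, -0.0, 0.0, 0.0, 0.3, -1.0]
0.37 [2.7, -0.0, 0.0, 0.0, 0.7, -2.0]
0.416 [4.0, -0.0, 0.0, 0.0, 1.1, -2.9]
0.462 [5.3, -0.0, 0.0, 0.0, 1.6, -3.9]
0.508 [6.6, -0.0, 0.0, 0.0, 2.1, -4.8]
0.555 [8.0, -0.0, 0.0, 0.0, 2.7, -5.7]
0.601 [9.3, -0.0, 0.0, 0.0, 3.3, -6.5]
0.647 [10.6, -0.0, 0.0, 0.0, 3.9, -7.4]
0.694 [11.9, -0.0, 0.0, 0.0, 4.6, -8.1]
0.74 [13.3, -0.0, 0.0, 0.0, 5.3, -8.9]
hinge [0.6864 0.2266 0.1391]
```

Request:
apply_moves --deltas '[[[1.3, 0, 0, 0, 0.3, -1, 0.5], [2.7, 0, 0, 0, 0.7, -2, 0.5], [4, 0, 0, 0, 1.1, -2.9, 0.5], [5.3, 0, 0, 0, 1.6, -3.9, 0.5], [6.6, 0, 0, 0, 2.1, -4.8, 0.5], [8, 0, 0, 0, 2.7, -5.7, 0.5], [9.3, 0, 0, 0, 3.3, -6.5, 0.5], [10.6, 0, 0, 0, 3.9, -7.4, 0.5], [11.9, 0, 0, 0, 4.6, -8.1, 0.5], [11.9, 0, 0, 0, 4.6, -8.1, 0.5], [11.9, 0, 0, 0, 4.6, -8.1, 0.5], [11.9, 0, 0, 0, 4.6, -8.1, 0.5]]]'

```text
time_s: 17.78
position: [0.5384, 0.251, 0.3012]
orientation: [0.75, 0.638, -0.113, -0.133]
ft_force: [-4.0, 2.1, 0.5]
gripper_width: 0.0099
```

```bash
python3 - <<'E'
from h import *
np.set_printoptions(precision=4,suppress=True)
s=bot.observe();P0=np.array(s["position"]);R0=R.from_quat(s["orientation"])
print(P0,s["ft_force"],s["gripper_width"])
bar=P0-.016*R0.apply([0,0,1]);d=bar-[.6876,.2254,.135];a=np.arctan2(d[2],-(d@LX3))-.2059;print("bar r,theta",np.hypot(d[2],d@LX3),a)
sc=bot.read_camera('scene');t=bot.read_camera('top')
r=[red(p,c) for p,c in((sc,(416,235)),(t,(172,155)))];print(r)
H=np.array([.6876,.2254,.135])
for th in(.6,.65,.7,.75,.8):
    X=H+.1703*LY3+R.from_rotvec(th*LY3).apply(-.13*LX3);print(th,proj(sc,X),proj(t,X))
A=cv2.resize(sc['pixels'][150:290,270:450],(720,560),interpolation=2)
A[:240,:240]=cv2.resize(t['pixels'][135:175,152:192],(240,240),interpolation=2)
cv2.imwrite('pics/c9.png',A[:,:,::-1])
E
```

```text
[0.5384 0.251  0.3012] [-4.0273  2.1132  0.4752] 0.009855440727601054
bar r,theta 0.232707907755978 0.6870785495868621
[(array([415.9524, 235.5714]), np.int64(21)), (array([nan, nan]), np.int64(0))]
0.6 [416.9382 238.4201] [174.3449 159.6146]
0.65 [416.4646 237.7452] [174.0672 157.7378]
0.7 [415.918  237.1705] [173.8395 155.78  ]
0.75 [415.2983 236.6991] [173.6631 153.7466]
0.8 [414.6061 236.3339] [173.5392 151.6433]h.py:63: RuntimeWarning: Mean of empty slice.
  v,u=np.nonzero(m);k=np.hypot(u-c[0],v-c[1])<r;return np.array([u[k].mean(),v[k].mean()]),k.sum()
  ret = ret.dtype.type(ret / rcount)
```

View pics/c9.png

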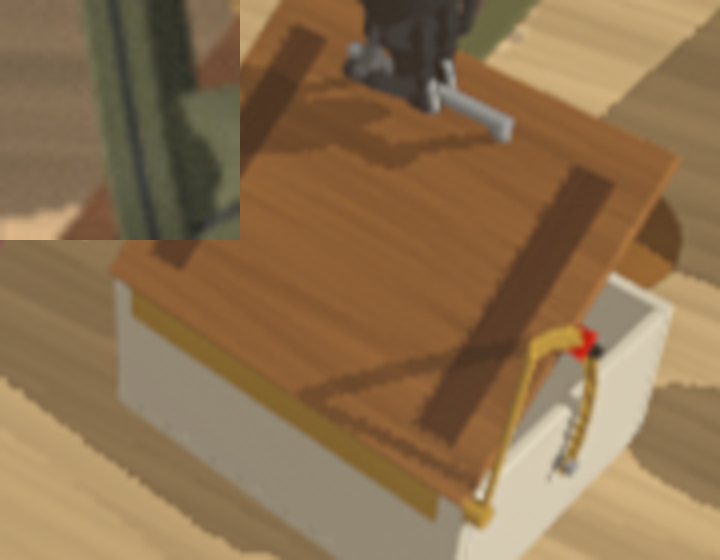

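```bash
python3 - <<'E'
from h import *
np.set_printoptions(precision=2,suppress=True)
sc=bot.read_camera('scene');t=bot.read_camera('top')
H=np.array([.6876,.2254,.135])
lp=lambda x,y,z,th:H+y*LY3+R.from_rotvec(th*LY3).apply(x*LX3+np.array([0,0,z]))
print("stud closed pred",proj(sc,lp(-.13,.167,0,0)),"obs ~(418.9,252.7)")
print("corner closed pred",proj(sc,lp(-.265,.16,.012,0)),"obs(c8: 618,292)",285+618/4-.5,150+292/4-.5)
for th in(.62,.66,.7,.74,.78):print(th,"corner",proj(sc,lp(-.265,.16,.012,th)),"obs",270+678/4-.5,150+158/4-.5)
th=bot.observe();P0=np.array(th["position"]);R0=R.from_quat(th["orientation"])
lidrows(P0,R0,[.71,.73,.75],.5,.688)
E
```

```text
stud closed pred [416.04 252.44] obs ~(418.9,252.7)
corner closed pred [439.98 223.2 ] obs(c8: 618,292) 439.0 222.5
0.62 corner [440.54 191.37] obs 439.0 189.0
0.66 corner [439.85 190.07] obs 439.0 189.0
0.7 corner [439.05 188.88] obs 439.0 189.0
0.74 corner [438.16 187.83] obs 439.0 189.0
0.78 corner [437.16 186.9 ] obs 439.0 189.0
0.71 [0.6, 0.0, -0.0, -0.0, 0.2, -0.4]
0.73 [1.2, 0.0, -0.0, -0.0, 0.5, -0.8]
0.75 [1.8, 0.0, -0.0, -0.0, 0.7, -1.2]
hinge [0.69 0.23 0.14]
```

The lid stands at about 0.69 rad, from both the arm's geometry and the corner in the picture. The tape is at about 0.73 rad, so I'll go on by 0.04 rad and hold.

Request:
apply_moves --deltas '[[[0.6, 0, 0, 0, 0.2, -0.4, 0.5], [1.2, 0, 0, 0, 0.5, -0.8, 0.5], [1.2, 0, 0, 0, 0.5, -0.8, 0.5], [1.2, 0, 0, 0, 0.5, -0.8, 0.5], [1.2, 0, 0, 0, 0.5, -0.8, 0.5], [1.2, 0, 0, 0, 0.5, -0.8, 0.5], [1.2, 0, 0, 0, 0.5, -0.8, 0.5], [1.2, 0, 0, 0, 0.5, -0.8, 0.5], [1.2, 0, 0, 0, 0.5, -0.8, 0.5], [1.2, 0, 0, 0, 0.5, -0.8, 0.5], [1.2, 0, 0, 0, 0.5, -0.8, 0.5], [1.2, 0, 0, 0, 0.5, -0.8, 0.5]]]'

```text
time_s: 18.98
position: [0.5461, 0.2498, 0.3077]
orientation: [0.749, 0.637, -0.119, -0.141]
ft_force: [-6.2, 3.1, 1.8]
gripper_width: 0.0098
```

```bash
python3 - <<'E'
from h import *
np.set_printoptions(precision=4,suppress=True)
s=bot.observe();P0=np.array(s["position"]);R0=R.from_quat(s["orientation"])
bar=P0-.016*R0.apply([0,0,1]);d=bar-[.6876,.2254,.135];print("theta",np.arctan2(d[2],-(d@LX3))-.2059,s["ft_force"],s["gripper_width"],np.abs(s["qvel"]).max())
sc=bot.read_camera('scene');print(red(sc,(416,235)))
A=np.vstack([cv2.resize(sc['pixels'][215:255,395:435],(400,400),interpolation=2),cv2.resize(sc['pixels'][170:220,210:290],(400,200),interpolation=2)])
cv2.imwrite('pics/c10.png',A[:,:,::-1])
E
```

```text
theta 0.7315516528678276 [-6.2257  3.0857  1.7685] 0.009756483640176228 0.0012883608504096907
(array([415.8421, 235.4737]), np.int64(19))
```

View pics/c10.png

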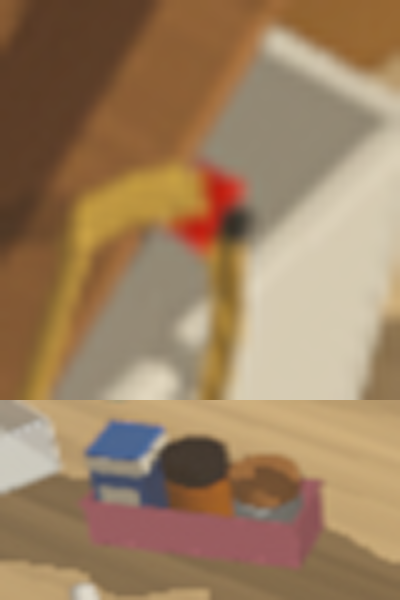

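```bash
python3 - <<'E'
from h import *
from scipy.optimize import least_squares
sc=bot.read_camera('scene');t=bot.read_camera('top')
H=np.array([.6876,.2254,.135])
lp=lambda x,y,z,th:H+y*LY3+R.from_rotvec(th*LY3).apply(x*LX3+np.array([0,0,z]))
for bt,bs in(((0,0),(0,0)),((.5,.65),(-.9,-.7)),((.5,.65),(1,-.5))):
    f=lambda v:np.r_[proj(t,lp(-.13,v[1],0,v[0]))+bt-[172.48,154.86],proj(sc,lp(-.13,v[1],0,v[0]))+bs-[415.8,235.4]]
    r=least_squares(f,[.73,.17],x_scale=[.1,.01]);print(r.x,r.fun.round(2))
s=bot.observe();lidrows(np.array(s["position"]),R.from_quat(s["orientation"]),[.745,.755],.5,.7315)
E
```

```text
[0.73215071 0.17106588] [ 0.97 -0.44 -0.01  1.61]
[0.73966792 0.17346137] [ 0.6  -0.27 -0.19  1.31]
[0.75038274 0.17112378] [ 1.39 -0.54  0.77  0.96]
0.745 [0.4, 0.0, 0.0, -0.0, 0.2, -0.3]
0.755 [0.7, 0.0, 0.0, -0.0, 0.3, -0.5]
hinge [0.68715561 0.22654751 0.14015526]
```

Request:
apply_moves --deltas '[[[0.4, 0, 0, 0, 0.2, -0.3, 0.5], [0.4, 0, 0, 0, 0.2, -0.3, 0.5], [0.4, 0, 0, 0, 0.2, -0.3, 0.5], [0.4, 0, 0, 0, 0.2, -0.3, 0.5], [0.4, 0, 0, 0, 0.2, -0.3, 0.5], [0.4, 0, 0, 0, 0.2, -0.3, 0.5], [0.4, 0, 0, 0, 0.2, -0.3, 0.5], [0.4, 0, 0, 0, 0.2, -0.3, 0.5]]]'

```text
time_s: 19.8
position: [0.5489, 0.2493, 0.3099]
orientation: [0.748, 0.636, -0.122, -0.143]
ft_force: [-6.4, 3.0, 0.9]
gripper_width: 0.0096
```

```bash
python3 - <<'E'
from h import *
s=bot.observe();P0=np.array(s["position"]);R0=R.from_quat(s["orientation"])
bar=P0-.016*R0.apply([0,0,1]);d=bar-[.6876,.2254,.135];print("theta",np.arctan2(d[2],-(d@LX3))-.2059,s["ft_force"],s["gripper_width"],np.abs(s["qvel"]).max(),s["time_s"])
print(bot.job_done())
E
```

```text
theta 0.7469752394013133 [-6.36257673  3.01994127  0.89975487] 0.009594958488489088 0.001777708074738866 19.8
the job is handed in; nothing more can be done
None
```

The spice jar and cocoa tin are packed beside the tea tin, and the gripper is holding the bread bin's lid open at the red tape. I handed the job in at 19.8 s, and it gave no verdict.

- **Packing:** In the last picture all three stand upright in one row in the pink container. I didn't measure their depth there, but I released both about 1–2 mm above the floor. I left the purple and turquoise jars alone and saw no bystander move.
- **Lid:** My last reading put it at 0.747 rad and at rest (joint speeds under 0.002 rad/s), held by the handle at a 60 N grip setting. I estimate the tape at 0.73–0.75 rad; the limit is about ±0.09 rad.

**Checks that disagreed or were weak:**
- **Stud and tape:** The final picture of them, taken just before a last 0.015 rad nudge, shows the stud about 2 pixels outward of the tape's middle. That fits it sticking out sideways. That camera hardly shows movement along the arc, and the arm blocked the top camera, so the angle rests mainly on the first pictures and the arm's own geometry.
- **Grip opening:** On the 12 mm bar the gripper reads 9.6 mm. It didn't slip during the lift, and the lid's corner matched the expected angle in the picture at about 0.69 rad.

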